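Load the sample chest and lap its double doors shut

TASK

Pack the samples: stand every red-capped jar that is there upright and well centred on a red marking of its own in the chest, and every blue-capped jar on a blue marking of its own. Once they are all in, shut the chest: press the door with the stepped (rebated) edge fully down while the other is still wide open, and only then shut the door with the overlapping flange over it, so that both lie flat. The unused white-capped jar must end up standing centred on the grey parking marking on the trolley; leave the roll of tape where it is.

Things in the scene. Friction and masses are not known exactly. Their poses are not given: they have to be found in the camera images.
- chest: Low open-topped sample chest fixed to the trolley, 200 (its x) x 210 (its y) mm outside, walls 10 mm thick and 68 mm high, inner floor 10 mm above the table, inside 180 x 190 mm and 58 mm deep. Origin at the centre of its underside; x runs from the red row of markings to the blue row, y from the flanged door's hinge to the rebated door's hinge, z up. Both rows lie 37 mm either side of its centre.
- red_spot1 (a point): Centre of a red round marking (48 mm disc with a white middle), flush on the chest's inner floor, in the row on the chest's -x side; axes as the chest's. Markings are 54 mm apart along the row (chest y), the rows 74 mm apart.
- red_spot2 (a point): Centre of a red round marking (48 mm disc with a white middle), flush on the chest's inner floor, in the row on the chest's -x side; axes as the chest's. Markings are 54 mm apart along the row (chest y), the rows 74 mm apart.
- red_spot3 (a point): Centre of a red round marking (48 mm disc with a white middle), flush on the chest's inner floor, in the row on the chest's -x side; axes as the chest's. Markings are 54 mm apart along the row (chest y), the rows 74 mm apart.
- blue_spot1 (a point): Centre of a blue round marking (48 mm disc with a white middle), flush on the chest's inner floor, in the row on the chest's +x side; axes as the chest's. Markings are 54 mm apart along the row (chest y), the rows 74 mm apart.
- blue_spot2 (a point): Centre of a blue round marking (48 mm disc with a white middle), flush on the chest's inner floor, in the row on the chest's +x side; axes as the chest's. Markings are 54 mm apart along the row (chest y), the rows 74 mm apart.
- blue_spot3 (a point): Centre of a blue round marking (48 mm disc with a white middle), flush on the chest's inner floor, in the row on the chest's +x side; axes as the chest's. Markings are 54 mm apart along the row (chest y), the rows 74 mm apart.
- red1_c (a point): Centre (half-way up) of a closed specimen jar, a plain upright cylinder 40 mm in diameter and 46 mm high with a red cap, about 70 g, standing loose on the trolley. May be absent. Its z axis points out of the cap.
- red2_c (a point): Centre (half-way up) of a closed specimen jar, a plain upright cylinder 40 mm in diameter and 46 mm high with a red cap, about 70 g, standing loose on the trolley. May be absent. Its z axis points out of the cap.
- red3_c (a point): Centre (half-way up) of a closed specimen jar, a plain upright cylinder 40 mm in diameter and 46 mm high with a red cap, about 70 g, standing loose on the trolley. May be absent. Its z axis points out of the cap.
- blue1_c (a point): Centre (half-way up) of a closed specimen jar, a plain upright cylinder 40 mm in diameter and 46 mm high with a blue cap, about 70 g, standing loose on the trolley. May be absent. Its z axis points out of the cap.
- blue2_c (a point): Centre (half-way up) of a closed specimen jar, a plain upright cylinder 40 mm in diameter and 46 mm high with a blue cap, about 70 g, standing loose on the trolley. May be absent. Its z axis points out of the cap.
- blue3_c (a point): Centre (half-way up) of a closed specimen jar, a plain upright cylinder 40 mm in diameter and 46 mm high with a blue cap, about 70 g, standing loose on the trolley. May be absent. Its z axis points out of the cap.
- spare_c (a point): Centre (half-way up) of the spare jar with a white cap, same size and weight, empty and unused; it belongs on the parking marking, not in the chest.
- park_spot (a point): Centre of the parking marking: a light grey disc 48 mm wide with a white middle on a black square 62 mm wide, flush on the trolley top among the jars.
- tape_c (a point): Centre (half-way up) of a roll of tape lying flat, 48 mm in diameter, 19 mm high; not to be moved.
- rebated_leaf (a joint): White top door, 12 mm plate, hinged on the chest's +y rim. Full thickness to 87 mm from the hinge, then a yellow step: a tongue 5 mm thick at the underside, to 104 mm. 0 = shut flat on the chest; grows as it swings up and outward: 1.57 upright, 2.6 stop; starts at 1.95 to 2.35. Stiff hinge, stays where left (3 to 5 N at 70 mm from the hinge swing it).
- flanged_leaf (a joint): Grey top door, 12 mm plate to 104 mm from its hinge on the chest's -y rim, then a green flange 6 mm thick at the outer face, to 121 mm. Shut last, it laps over the yellow tongue; shut first, it holds the other door up. 0 = shut flat on the chest; grows as it swings up and outward: 1.57 upright, 2.6 stop; starts at 1.95 to 2.35. Stiff hinge, stays where left (3 to 5 N at 70 mm from the hinge swing it).
- rebated_hinge (a point): On the rebated door's hinge line, mid-length, 68 mm above the table at the top outer edge of the chest's +y wall; fixed, axes as the chest's (inward is -y). At joint value t the door's underside runs cos(t) inward, sin(t) up. Doors are 200 mm long along chest x, 0.25 kg, with a knob 22 mm wide, 20 mm proud of the outer face, mid-length, 55 mm from the hinge.
- flanged_hinge (a point): On the flanged door's hinge line, mid-length, 68 mm above the table at the top outer edge of the chest's -y wall; fixed, axes as the chest's (inward is +y). At joint value t the door's underside runs cos(t) inward, sin(t) up. Doors are 200 mm long along chest x, 0.25 kg, with a knob 22 mm wide, 20 mm proud of the outer face, mid-length, 55 mm from the hinge.
Not all that is in view belongs to the job. What is shaped like the part that bears blue2_c but green is not meant. What is shaped like the part that bears blue1_c but turquoise is not meant.

How it is judged (in metres and radians):
On the way, in this order (a step that is already met when the one before it is completed fails the run):
1. every jar that is present stands on a marking of its own colour ((horizontal distance between red1_c and red_spot1 below 0.01 m or horizontal distance between red1_c and red_spot2 below 0.01 m or horizontal distance between red1_c and red_spot3 below 0.01 m) and z of each of red1_c, red2_c, red3_c in the frame of red_spot1 below 0.029 m and angle between each of red1_c, red2_c, red3_c, blue1_c, blue2_c, blue3_c's own z axis and vertical below 0.15 rad and (horizontal distance between red2_c and red_spot1 below 0.01 m or horizontal distance between red2_c and red_spot2 below 0.01 m or horizontal distance between red2_c and red_spot3 below 0.01 m) and (horizontal distance between red3_c and red_spot1 below 0.01 m or horizontal distance between red3_c and red_spot2 below 0.01 m or horizontal distance between red3_c and red_spot3 below 0.01 m) and (horizontal distance between blue1_c and blue_spot1 below 0.01 m or horizontal distance between blue1_c and blue_spot2 below 0.01 m or horizontal distance between blue1_c and blue_spot3 below 0.01 m) and z of each of blue1_c, blue2_c, blue3_c in the frame of blue_spot1 below 0.029 m and (horizontal distance between blue2_c and blue_spot1 below 0.01 m or horizontal distance between blue2_c and blue_spot2 below 0.01 m or horizontal distance between blue2_c and blue_spot3 below 0.01 m) and (horizontal distance between blue3_c and blue_spot1 below 0.01 m or horizontal distance between blue3_c and blue_spot2 below 0.01 m or horizontal distance between blue3_c and blue_spot3 below 0.01 m)), for 0.2 s.
2. the rebated door is shut while the flanged door is still wide open (value of joint rebated_leaf below 0.04 rad and value of joint flanged_leaf above 0.6 rad), for 0.2 s.
3. the flanged door is shut over the rebated one (value of joint each of rebated_leaf, flanged_leaf below 0.04 rad), for 0.2 s.
At the end, for the whole second after the job is handed in: Every jar present stands upright (within 0.15 rad) and at rest, centred within 10 mm on a marking of its own: red and blue caps on their colours on the chest floor, the white cap on the grey parking marking. Both doors are shut to within 0.04 rad (all of step 1 and all of step 3 and horizontal distance between spare_c and park_spot below 0.01 m and height (world z) of spare_c below 0.029 m and angle between spare_c's own z axis and vertical below 0.15 rad and linear speed of each of spare, red1, red2, red3, blue1, blue2, blue3 below 0.02 m/s); the robot touches nothing.
It fails at once if the roll of tape is moved more than 40 mm (distance of tape_c from where it was at the start of the episode above 0.04 m).
Of red1, red2, red3, blue1, blue2, blue3 only 4 to 6 are there at a start; the rules pass over those that are not, and their reading is None.
At some moment in a run one of spare may be knocked a few centimetres aside while the robot is not near it.
It also fails if it takes over 210 s, if anything falls off the work surface, if the arm or the gripper's body presses on something with over 40 N, if the wrist force passes 120 N, or if a joint passes its speed limit or range.

ROBOT

A 6-joint arm with a two-finger parallel gripper is mounted at the origin on the work surface. World frame = base frame: x ahead of the robot, y to its left, z up, the work surface at z = 0. Lengths are in mm, angles in rad, forces in N, time in s.
With the tool pointing down it reaches from about 400 to 925 mm from the base axis. Payload 12.5 kg.
Tool frame: the origin (TCP) lies midway between the tips of the shut fingers; the grasp point (between the pads) lies 19 mm behind it; z points along the fingers, x is the direction in which the jaws open and shut, and the axes are right-handed (so a half turn about z gives the same grasp; the last joint's range is limited). The gripper opens to 95 mm and grips with 3 to 60 N. Pads are 20 mm wide; open, the fingers measure 119 mm over their backs; the gripper's body (75 mm by 180 mm) begins 59 mm behind the grasp point.
Start: joints at [-0.106, 0.491, 1.559, -0, 1.092, -0.106], TCP at [625.017, 0.021, 214.661] pointing down, gripper open.
Joint ranges: [-3.1, 3.1], [-0.84, 2.19], [0.05, 2.79], [-1.13, 4.28], [0.06, 2.93], [-2.69, 2.69]. Speed limits (rad/s): [2.22, 2.22, 2.79, 3.14, 3.14, 3.14].

INTERFACE

Orientations are given as a unit quaternion [x, y, z, w].
In Python, from rig import env gives the robot as it stands. Calls block until the motion is done:
- env.goto(position, orientation): joint-space move of the TCP to a pose.
- env.move_straight(position, orientation=None, velocity=150): straight line of the TCP; orientation=None keeps the orientation; velocity is the mean speed in mm/s.
- env.move_joints(angles): joint-space move.
- env.command_gripper(opening, squeeze=None): finger opening in mm; squeeze is the grip in N (None keeps the last); returns when the fingers have stopped.
- env.pause(seconds).
- env.ik(position, orientation): joint angles nearest the present ones, or None.
- env.sense(): the state.
- env.snapshot(name): name is "scene" or "side" or "wrist"; returns (picture, depth): 384x512x3 uint8, red, green, blue; 384x512 float32, mm along the optical axis (not along the pixel's ray), 0 where there is no reading.
- env.calibration(name): a dict with "K" (3x3 intrinsics, pixels), "pose" (4x4, takes a point from camera to world coordinates). Camera axes: x right, y down, z forward; pixel columns grow to the right and rows downward; lengths in mm; the calibration is good to about 2 mm. A picture is of the moment at which its call begins: read the wrist's pose just before it. calibration takes no time and is no camera call; for the wrist camera it gives the pose at the moment of the call.
A pose or a line that the arm cannot do raises env.PlanningError and nothing moves.
- env.close_job(): hands the job in, once; it reports no verdict.
The state is a dict: "time_s": time; "joint_positions": joint angles; "qvel": joint speeds; "joint_efforts": joint torques, N m; "tcp_pos": TCP position; "tool_rot": TCP orientation; "wrist_force": force on the tool from outside, world axes, zero at the start; "ft_torque": the same for the moment, N m; "grip_width": finger opening in mm.
Only numpy, scipy, OpenCV 4.12 (cv2) and the standard library are available. Lean on these libraries where they do the work, as an engineer would, in place of code of your own. Each camera call takes 0.05 s, during which the arm holds its last target.

## Working session

There is one attempt and no reset: what is moved stays moved. The work goes in short steps, each a Python script; the robot and the scene stay as the last script left them, time stands still between calls to the robot, and variables do not carry over. Pictures are saved under pics/ and viewed, and the job is handed in when it is done.

```bash
ls; mkdir -p pics
python3 - <<'E'
from rig import env
import cv2,numpy as np
s=env.sense();print(s['time_s'],s['tcp_pos'],s['tool_rot'],s['grip_width'])
for n in ["scene","side","wrist"]:
    c=env.calibration(n);print(n,c['K'].tolist() if hasattr(c['K'],'tolist') else c['K'],np.round(np.array(c['pose']),3).tolist())
    p,d=env.snapshot(n);cv2.imwrite(f'pics/{n}0.png',p[:,:,::-1]);np.savez(f'pics/{n}0.npz',p=p,d=d,K=c['K'],T=c['pose'])
E
```

```text
pics
0.0 [6.24749577e+02 6.47294375e-02 2.14037910e+02] [ 9.99999841e-01  3.28447375e-08 -5.59526860e-04 -6.89064471e-05] 95.05624594944253
scene [[419.8977518350828, 0.0, 253.6399488626288], [0.0, 419.8977518350828, 185.41851938916903], [0.0, 0.0, 1.0]] [[-0.764, 0.526, -0.374, 941.051], [0.645, 0.629, -0.434, 603.905], [0.007, -0.573, -0.82, 1054.985], [0.0, 0.0, 0.0, 1.0]]
side [[491.00369444173134, 0.0, 251.03604699672184], [0.0, 491.00369444173134, 188.58779248019323], [0.0, 0.0, 1.0]] [[-0.955, -0.183, 0.234, 232.02], [-0.298, 0.588, -0.752, 968.554], [0.0, -0.787, -0.616, 828.397], [0.0, 0.0, 0.0, 1.0]]
wrist [[266.3639706809666, 0.0, 253.46335167929195], [0.0, 266.3639706809666, 186.1697035238147], [0.0, 0.0, 1.0]] [[1.0, 0.001, -0.001, 625.051], [0.001, -0.966, -0.26, 73.751], [-0.001, 0.26, -0.966, 384.223], [0.0, 0.0, 0.0, 1.0]]
```

View pics/scene0.png

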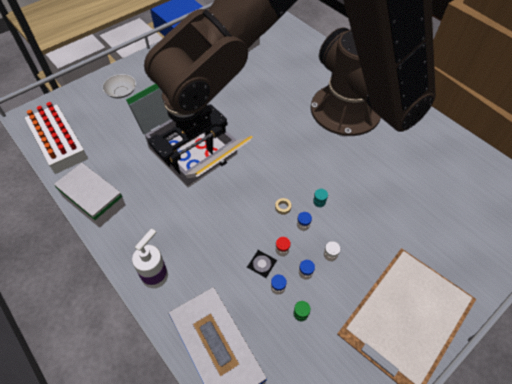

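View pics/side0.png

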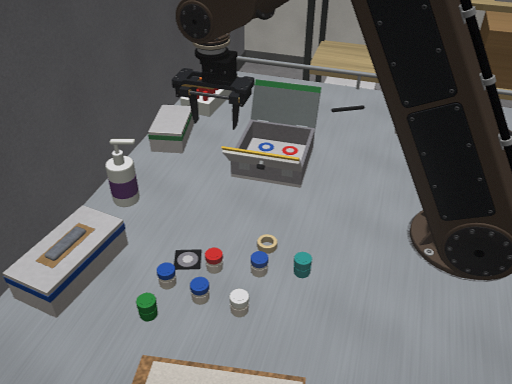

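View pics/wrist0.png

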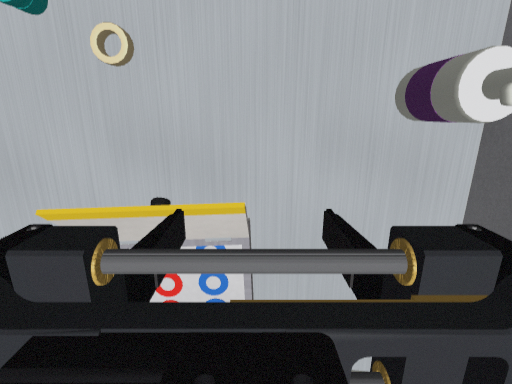

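Candidates in the scene view: blue caps at (304,218), (307,268) and (279,283), red at (283,244), white at (332,249). Look-alikes are turquoise (320,197), not meant, and green (302,310), not meant. Tape is at (283,206) and the parking mark at (262,263). Next I'll move the arm clear, check for hidden jars, and measure.

```bash
cat > h.py <<'E'
from rig import env
import cv2,numpy as np
def shot(name,save=None):
    c=env.calibration(name);p,d=env.snapshot(name)
    if save: cv2.imwrite(f'pics/{save}.png',p[:,:,::-1])
    return p,d,np.array(c['K']),np.array(c['pose'])
def ray(u,v,K,T,z):
    d=T[:3,:3]@np.array([(u-K[0,2])/K[0,0],(v-K[1,2])/K[1,1],1.]);o=T[:3,3]
    return o+d*(z-o[2])/d[2]
def pix(P,K,T):
    q=T[:3,:3].T@(np.asarray(P,float)-T[:3,3]);return K[0,0]*q[0]/q[2]+K[0,2],K[1,1]*q[1]/q[2]+K[1,2]
def cloud(d,K,T):
    v,u=np.mgrid[:d.shape[0],:d.shape[1]]
    P=np.stack([(u-K[0,2])/K[0,0]*d,(v-K[1,2])/K[1,1]*d,d],-1)@T[:3,:3].T+T[:3,3]
    P[d<=0]=np.nan
    return P
H={'red':[(0,6),(174,180)],'blue':[(105,128)],'green':[(50,75)],'teal':[(80,100)],'yellow':[(20,34)]}
def mask(p,col,smin=130,vmin=60):
    h=cv2.cvtColor(p,cv2.COLOR_RGB2HSV);m=np.zeros(p.shape[:2],np.uint8)
    for a,b in H[col]: m|=cv2.inRange(h,(a,smin,vmin),(b,255,255))
    return m
def blobs(m,amin=30):
    n,l,s,c=cv2.connectedComponentsWithStats(m)
    return [(c[i],s[i],l==i) for i in range(1,n) if s[i][4]>=amin]
def down(yaw): # jaws opening direction (tool x) at angle yaw in world, tool z down
    # Rx(pi) then Rz(yaw): q = qz*qx
    return [np.cos(yaw/2),np.sin(yaw/2),0,0]
E
python3 - <<'E'
from h import *
q=env.sense()['joint_positions']
# tuck away
q2=list(q);q2[0]=-1.6
env.move_joints(q2)
for n in ["scene","side"]:
    p,d,K,T=shot(n,n+'1');P=cloud(d,K,T)
    for col in ['red','blue','green','teal']:
        for c,s,l in blobs(mask(p,col),25):
            Q=P[l];t=Q[Q[:,2]>np.nanpercentile(Q[:,2],50)]
            print(n,col,np.round(c),s[4],'cast46',np.round(ray(*c,K,T,46)[:2]),'ztop',np.round(np.nanpercentile(Q[:,2],[5,50,95])),np.round(np.nanmean(t,0)))
    np.savez(f'pics/{n}1.npz',p=p,d=d,K=K,T=T)
print(env.sense()['time_s'],env.sense()['tcp_pos'])
E
```

```text
scene red [ 60. 124.] 213 cast46 [ 807. -519.] ztop [66. 78. 82.] [ 811. -486.   80.]
scene red [ 50. 129.] 218 cast46 [ 840. -522.] ztop [66. 78. 81.] [ 842. -487.   79.]
scene red [191. 134.] 79 cast46 [ 504. -213.] ztop [ 5. 10. 13.] [ 488. -241.   11.]
scene red [201. 143.] 80 cast46 [ 503. -161.] ztop [ 6. 10. 13.] [ 488. -187.   11.]
scene red [209. 151.] 42 cast46 [ 503. -119.] ztop [ 7. 10. 13.] [ 489. -144.   12.]
scene red [283. 244.] 165 cast46 [544. 264.] ztop [39. 45. 48.] [542. 263.  47.]
scene blue [175.   9.] 688 cast46 [ 156. -822.] ztop [-461. -452. -444.] [ -227. -1519.  -445.]
scene blue [191.  19.] 236 cast46 [ 148. -721.] ztop [-461. -452. -440.] [ -200. -1310.  -401.]
scene blue [173. 145.] 67 cast46 [ 577. -210.] ztop [ 6. 10. 13.] [ 564. -239.   11.]
scene blue [183. 155.] 73 cast46 [ 574. -157.] ztop [ 7. 10. 13.] [ 561. -183.   11.]
scene blue [191. 163.] 39 cast46 [ 572. -117.] ztop [ 7. 10. 13.] [ 557. -142.   12.]
scene blue [304. 218.] 142 cast46 [444. 244.] ztop [41. 45. 48.] [444. 242.  47.]
scene blue [307. 267.] 178 cast46 [541. 354.] ztop [41. 45. 
[... 787 characters left out ...]
ue [ 68. 272.] 711 cast46 [816. 403.] ztop [53. 61. 68.] [801. 406.  65.]
side blue [259. 259.] 234 cast46 [439. 247.] ztop [35. 45. 48.] [439. 243.  47.]
side blue [166. 271.] 252 cast46 [619. 339.] ztop [36. 46. 48.] [621. 335.  47.]
side blue [199. 285.] 276 cast46 [535. 356.] ztop [36. 46. 48.] [536. 351.  47.]
side green [288.  86.] 301 cast46 [ 581. -586.] ztop [160. 166. 172.] [ 530. -348.  169.]
side green [146. 304.] 340 cast46 [618. 433.] ztop [14. 45. 48.] [623. 424.  47.]
side teal [303. 258.] 181 cast46 [348. 217.] ztop [43. 46. 48.] [350. 215.  47.]
side teal [299. 270.] 26 cast46 [348. 252.] ztop [12. 23. 28.] [347. 231.  25.]
3.2333 [  48.34050235 -622.9545358   214.24914324]
```

Run:
```python
import cv2
a=cv2.imread('pics/scene1.png')
cv2.imwrite('pics/c1.png',cv2.resize(a[60:340,110:390],None,fx=2,fy=2))
```

```text
(no output)
```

View pics/c1.png

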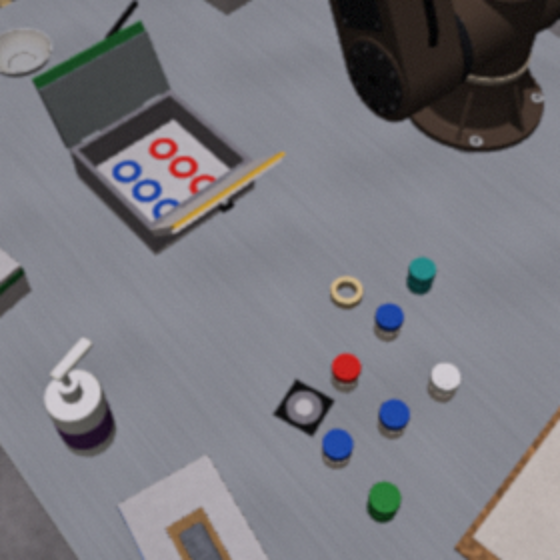

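View pics/side1.png

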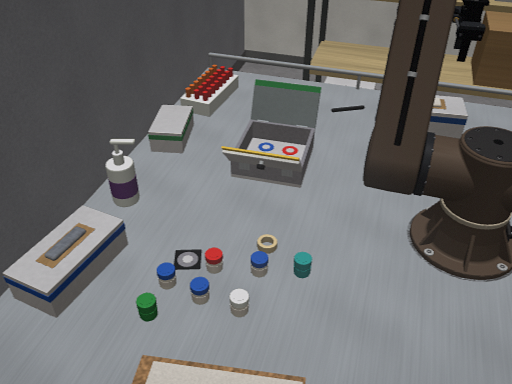

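Present are one red jar and three blue jars, plus the white spare. In the crop, the red cap is at (346,368), blue at (390,318), (394,416) and (338,445), white at (445,380), and the parking mark at (304,407). Next I'll refine the positions with wrist views.

Run:
```python
from h import *
def circ(m):
    c,_=cv2.findContours(m,cv2.RETR_EXTERNAL,cv2.CHAIN_APPROX_NONE);c=max(c,key=cv2.contourArea)
    return cv2.fitEllipse(c)
env.goto([525,-240,330],down(0))
p,d,K,T=shot('wrist','w_chest');P=cloud(d,K,T);np.savez('pics/w_chest.npz',p=p,d=d,K=K,T=T)
for col in ['red','blue']:
    for c,s,l in blobs(mask(p,col),60):
        print(col,np.round(c),s[4],s[:4],'cast10',np.round(ray(*c,K,T,10),1),'medz',np.round(np.nanmedian(P[l],0),1))
env.goto([540,230,330],down(0))
p,d,K,T=shot('wrist','w_jars');P=cloud(d,K,T);np.savez('pics/w_jars.npz',p=p,d=d,K=K,T=T)
for col in ['red','blue','green','teal']:
    for c,s,l in blobs(mask(p,col),60):
        Q=P[l];t=Q[Q[:,2]>40];
        print(col,np.round(c),s[4],'cast46',np.round(ray(*c,K,T,46),1),'top',np.round((np.nanmin(t,0)+np.nanmax(t,0))/2,1) if len(t) else '', np.round(np.nanmean(t,0),1) if len(t) else '')
print(env.sense()['time_s'])
```

```text
red [230.  95.] 422 [217  82  27  28] cast10 [ 483.6 -134.8   10. ] medz [ 483.9 -134.2   10.7]
red [232. 127.] 381 [219 115  26  26] cast10 [ 485.4 -189.1   10. ] medz [ 485.8 -188.6   10.8]
red [233. 157.] 350 [221 145  26  25] cast10 [ 487.5 -243.1   10. ] medz [ 487.4 -242.6   10.8]
blue [272.  94.] 391 [259  81  27  27] cast10 [ 557.5 -132.2   10. ] medz [ 557.4 -132.4   10.7]
blue [273. 126.] 358 [260 113  26  26] cast10 [ 559.7 -186.1   10. ] medz [ 559.6 -186.    10.8]
blue [273. 155.] 329 [261 144  26  24] cast10 [ 561.7 -240.    10. ] medz [ 561.7 -239.1   10.9]
red [253. 140.] 414 cast46 [539.5 261.2  46. ] top [539.8 261.1  46.1] [539.5 261.2  46.3]
blue [410.  71.] 900 cast46 [787.9 369.5  46. ] top [778.5 358.2  60.1] [779.6 365.1  60.6]
blue [251.  84.] 489 cast46 [537.3 350.5  46. ] top [537.4 350.6  46.1] [537.3 350.4  46.2]
blue [303.  95.] 483 cast46 [620.6 333.8  46. ] top [621.  333.2  45. ] [620.7 333.7  46.2]
blue [195. 152.] 410 cast46 [441.  241.9  46. ] top [440.5 241.7  45.1] [440.9 241.7  46.2]
green [306.  36.] 660 cast46 [620.9 419.   46. ] top [622.3 421.5  44.5] [622.5 421.1  46. ]
teal [146. 165.] 527 cast46 [354.6 218.1  46. ] top [348.7 215.6  44.8] [349.5 215.6  46.1]
7.275
```

View pics/w_chest.png

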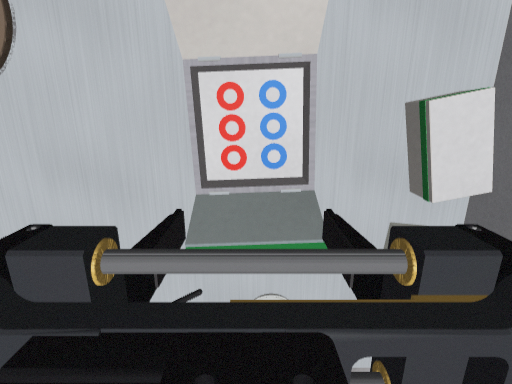

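View pics/w_jars.png

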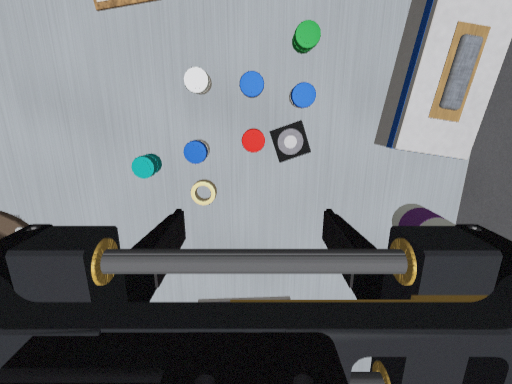

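Run:
```python
from h import *
z=np.load('pics/w_jars.npz');p,d,K,T=z['p'],z['d'],z['K'],z['T'];P=cloud(d,K,T)
h=cv2.cvtColor(p,cv2.COLOR_RGB2HSV)
m=((h[...,2]>150)&(h[...,1]<40)&(P[...,2]>42)&(P[...,2]<50)).astype(np.uint8)*255
for c,s,l in blobs(m,60): print('white',np.round(c),s[4],np.round(ray(*c,K,T,46),1),np.round(np.nanmean(P[l],0),1))
m=((h[...,2]<50)).astype(np.uint8)*255; m[200:]=0
for c,s,l in blobs(m,100):
    cc,_=cv2.findContours(l.astype(np.uint8),cv2.RETR_EXTERNAL,cv2.CHAIN_APPROX_NONE);r=cv2.minAreaRect(max(cc,key=len))
    co=[ray(*q,K,T,0)[:2] for q in cv2.boxPoints(r)];print('black',np.round(c),s[4],np.round(np.mean(co,0),1),[round(np.linalg.norm(co[i]-co[i-1])) for i in range(4)])
m=mask(p,'yellow',60,100);m[:180]=0
for c,s,l in blobs(m,60): 
    if c[1]<215: print('tape',np.round(c),np.round(ray(*c,K,T,19),1),np.round(np.nanmedian(P[l],0),1))
for n in ['scene1','side1','w_chest']:
    z=np.load(f'pics/{n}.npz');p,d,K,T=z['p'],z['d'],z['K'],z['T'];P=cloud(d,K,T)
    for col in ['yellow','green']:
        M=(mask(p,col,100,60)>0)&(P[...,2]>100)&(P[...,0]>400)&(P[...,0]<650)&(P[...,1]<0)&(P[...,1]>-420)&(P[...,2]<200)
        if M.sum()>30: print(n,col,M.sum(),np.round(np.nanmedian(P[M],0),1),np.round(np.nanpercentile(P[M][:,1:],[2,98],axis=0),1).tolist())
```

```text
white [196.  80.] 505 [448.4 356.5  46. ] [448.4 356.4  46.3]
black [290. 141.] 445 [608.4 255.1] [60, 60, 59, 61]
scene1 yellow 147 [523.2 -13.  143.1] [[-23.9, 135.5], [-7.7, 148.3]]
scene1 green 328 [ 534.8 -345.8  166.8] [[-352.9, 158.8], [-339.9, 175.5]]
side1 yellow 266 [514.3 -14.5 142.4] [[-24.5, 130.2], [-8.0, 147.3]]
side1 green 351 [ 527.2 -347.5  166.4] [[-356.1, 158.0], [-339.9, 174.4]]
w_chest green 567 [ 554.9 -344.3  162.7] [[-347.7, 159.3], [-340.7, 168.2]]
```

Checks agree: spot spacing is 54.0, row gap 74.3, black square about 60, doors about 2.31 and 2.07 rad. First pick is the blue jar at (621,334), whose pixel in w_jars is (303,95).

```bash
cat >> h.py <<'E'
YAW=0.04
def pick(x,y,yaw=YAW,up=230):
    s=env.sense()
    env.command_gripper(62,20)
    env.goto([x,y,100],down(yaw))
    env.move_straight([x,y,8],velocity=120)
    env.command_gripper(20,20)
    w=env.sense()['grip_width']
    env.move_straight([x,y,up],velocity=250)
    print('grip',round(w,1),round(env.sense()['grip_width'],1))
    return w
def place(x,y,floor,yaw=YAW,up=230,open_=60):
    env.goto([x,y,up],down(yaw))
    env.move_straight([x,y,floor+60],velocity=250)
    env.move_straight([x,y,floor+9],velocity=80)
    f=env.sense()['wrist_force']
    env.command_gripper(open_)
    env.move_straight([x,y,up],velocity=250)
    print('placed',np.round(f,1),'t',round(env.sense()['time_s'],1))
E
python3 - <<'E'
from h import *
pick(620.7,333.7)
p,d,K,T=shot('wrist','g1')
place(561.7,-240,10)
shot('wrist','w2')
E
```

```text
grip 39.6 39.8
placed [-0.9  0.2 -1.3] t 16.8
```

View pics/g1.png

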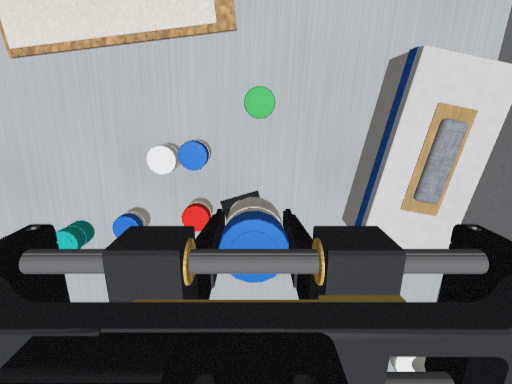

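View pics/w2.png

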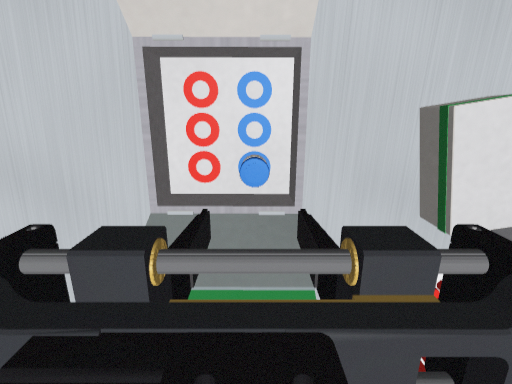

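The first jar stands on its marking (w2: 254,169). In g1 the white jar at (161,159) has moved next to the blue one at (193,155), so it was knocked. I'll measure again.

```bash
cat >> h.py <<'E'
def field(tag):
    env.goto([540,230,330],down(0))
    p,d,K,T=shot('wrist',tag);P=cloud(d,K,T);h=cv2.cvtColor(p,cv2.COLOR_RGB2HSV)
    zr=(P[...,2]>41)&(P[...,2]<51)
    ms={'red':mask(p,'red'),'blue':mask(p,'blue'),'white':((h[...,2]>150)&(h[...,1]<40)).astype(np.uint8)*255}
    R=[]
    for k,m in ms.items():
        m=m*zr.astype(np.uint8)
        for c,s,l in blobs(m,150): 
            if s[1]<210 and 300<s[4]<700 : q=ray(*c,K,T,46);R.append((k,q[:2]));print(k,np.round(c),s[4],np.round(q,1),np.round(np.nanmean(P[l],0),1))
    return R
def chestview(tag):
    env.goto([525,-240,330],down(0))
    p,d,K,T=shot('wrist',tag);P=cloud(d,K,T)
    for col in ['red','blue']:
        for c,s,l in blobs(mask(p,col),60):
            zz=np.nanmedian(P[l][:,2]);pl=56 if zz>40 else 10
            print(col,np.round(c),s[4],'cast',pl,np.round(ray(*c,K,T,pl),1),'med',np.round(np.nanmedian(P[l],0),1))
E
python3 - <<'E'
from h import *
chestview('wc3')
field('w3');print(env.sense()['time_s'])
E
```

```text
red [230.  96.] 415 cast 10 [ 483.5 -135.    10. ] med [ 483.6 -135.    10.8]
red [232. 128.] 376 cast 10 [ 485.4 -188.8   10. ] med [ 485.8 -187.8   10.7]
red [233. 158.] 340 cast 10 [ 487.5 -243.    10. ] med [ 487.3 -242.2   10.8]
blue [272.  94.] 391 cast 10 [ 557.4 -131.9   10. ] med [ 557.3 -131.7   10.7]
blue [273. 126.] 354 cast 10 [ 559.5 -186.    10. ] med [ 559.5 -186.    10.8]
blue [274. 158.] 497 cast 56 [ 559.5 -236.1   56. ] med [ 559.6 -236.6   56.1]
red [253. 140.] 411 [539.5 261.3  46. ] [539.5 261.2  46.3]
blue [251.  84.] 488 [537.2 350.5  46. ] [537.2 350.5  46.2]
blue [195. 152.] 403 [440.8 241.8  46. ] [440.8 241.7  46.3]
white [225.  89.] 499 [495.5 343.1  46. ] [495.5 343.   46.2]
19.1917
```

View pics/w3.png

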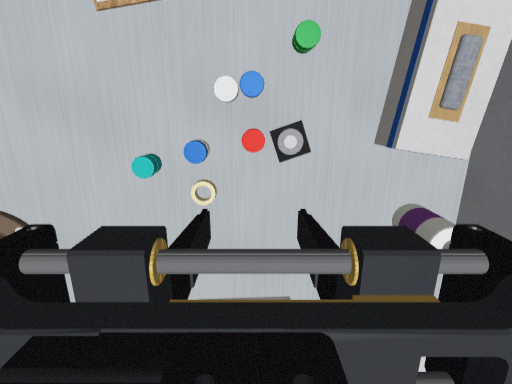

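White is now at (495.5,343), about 2 mm from the blue jar at (537,350.5). Order will be red, the free blue jar, then white with the jaws across the pair, then the last blue.

Run:
```python
from h import *
pick(539.5,261.2);place(485.4,-189,10)
pick(440.8,241.7);place(559.6,-186.1,10)
w=-1.395
pick(495.5,343,yaw=w,up=120);place(608.4,255.1,0,yaw=w,up=120)
chestview('wc4');field('w4');print(env.sense()['time_s'])
```

```text
grip 39.6 39.5
placed [-0.1 -0.9 -0.4] t 27.7
grip 39.8 39.8
placed [ 0.9 -0.2 -0.2] t 36.9
grip 39.4 39.6
placed [-1.   0.3 -0.6] t 44.2
red [230.  96.] 412 cast 10 [ 483.7 -135.    10. ] med [ 483.8 -134.6   10.7]
red [231. 128.] 558 cast 56 [ 488.5 -187.4   56. ] med [ 488.4 -187.9   56.1]
red [233. 158.] 351 cast 10 [ 487.6 -243.1   10. ] med [ 487.7 -243.2   10.8]
blue [272.  95.] 387 cast 10 [ 557.5 -132.3   10. ] med [ 557.5 -132.8   10.9]
blue [273. 127.] 541 cast 56 [ 557.1 -184.7   56. ] med [ 557.1 -185.2   56.1]
blue [274. 158.] 498 cast 56 [ 559.8 -236.    56. ] med [ 560.3 -237.3   56.2]
blue [251.  84.] 487 [537.2 350.5  46. ] [537.2 350.4  46.2]
white [293. 143.] 425 [607.6 255.8  46. ] [607.5 255.8  46.3]
47.9917
```

View pics/w4.png

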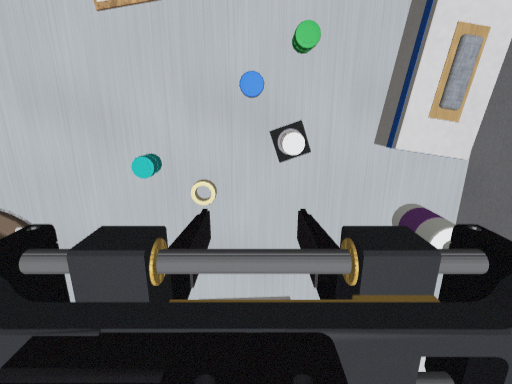

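View pics/wc4.png

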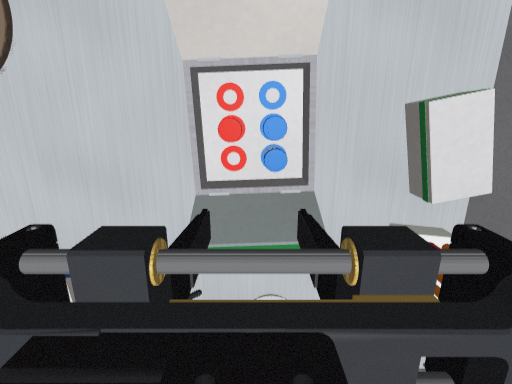

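Spare, red and two blues are placed. Next are the last blue jar and a final check before the doors.

Run:
```python
from h import *
pick(537.2,350.5);place(557.4,-132.2,10)
chestview('wc5');print(env.sense()['time_s'])
env.goto([525,-100,330],down(0));shot('wrist','wc6');shot('scene','s6')
```

```text
grip 39.7 39.3
placed [ 0.2  0.4 -0.4] t 56.7
red [230.  96.] 413 cast 10 [ 483.5 -134.8   10. ] med [ 483.8 -134.1   10.9]
red [231. 129.] 557 cast 56 [ 488.6 -187.3   56. ] med [ 488.1 -187.9   56.1]
red [234. 158.] 346 cast 10 [ 487.5 -243.    10. ] med [ 487.1 -242.6   10.9]
blue [273.  94.] 609 cast 56 [ 555.4 -134.2   56. ] med [ 555.3 -134.    56. ]
blue [273. 127.] 540 cast 56 [ 556.9 -184.6   56. ] med [ 557.4 -184.7   56.1]
blue [275. 158.] 494 cast 56 [ 559.8 -235.9   56. ] med [ 560.3 -236.9   56.1]
57.375
```

View pics/wc5.png

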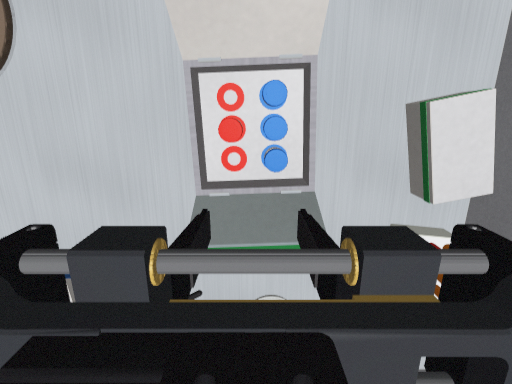

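View pics/wc6.png

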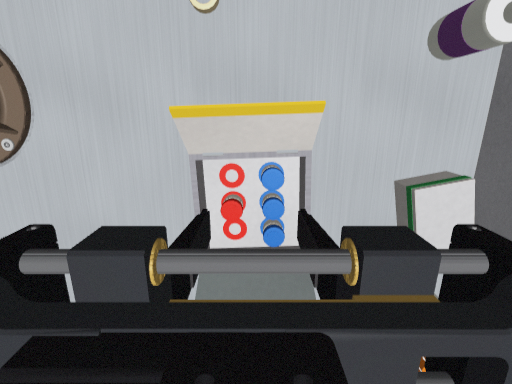

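View pics/s6.png

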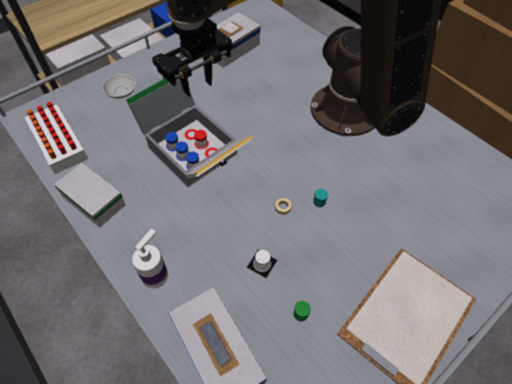

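All four jars stand on their markings; the offsets all point towards the camera's nadir, which is bias from the exposed ring. I'll confirm using only cap-top depth points, then swing the rebated door.

```bash
cat > door.py <<'E'
from h import *
C=np.array([522.6,-187.6]);R=np.array([[np.cos(YAW),-np.sin(YAW)],[np.sin(YAW),np.cos(YAW)]])
def wp(cx,cy,z): return [*(C+R@np.array([cx,cy])),z]
def contact(t,r,corners,sgn,cx,half=10,gap=0):
    z=68+r*np.sin(t)+12*np.cos(t)
    if t>np.pi/2: y=max(105-a*np.cos(t)+o*np.sin(t) for a,o in corners)
    else: y=105-r*np.cos(t)+12*np.sin(t)
    return wp(cx,sgn*(y+half+gap),z)
def shut(t0,r,corners,sgn,cx,v=90):
    q=down(YAW)
    env.command_gripper(0,30)
    p0=contact(t0+.1,r,corners,sgn,cx,gap=18)
    env.goto([p0[0],p0[1],300],q)
    env.move_straight(p0,q,velocity=200)
    ts=np.linspace(t0,0.03,14); mf=0
    for t in ts:
        env.move_straight(contact(t,r,corners,sgn,cx),q,velocity=v)
        f=np.array(env.sense()['wrist_force']);mf=max(mf,np.linalg.norm(f))
    print('maxf',round(mf,1),'last',np.round(f,1))
    p=contact(0,r,corners,sgn,cx)
    for z in [81,80,79.5,79,78.5,78,77.5,77,76.5,76]:
        p[2]=z;env.move_straight(p,q,velocity=20)
        s=env.sense();f=s['wrist_force'];print(z,round(s['tcp_pos'][2],1),np.round(f,1))
        if f[2]>22: break
    env.pause(.4)
    env.move_straight([p[0],p[1],300],q,velocity=200)
    print('t',env.sense()['time_s'])
E
python3 - <<'E'
from door import *
p,d,K,T=shot('wrist');P=cloud(d,K,T)
for col in ['red','blue']:
    m=mask(p,col)*((P[...,2]>53)).astype(np.uint8)
    for c,s,l in blobs(m,60):print(col,s[4],np.round(np.nanmean(P[l],0),1))
shut(2.35,80,[(104,5),(87,12)],1,-35)
shot('wrist','d1');shot('side','d1s')
E
```

```text
red 363 [ 486.2 -188.8   56.3]
blue 392 [ 557.4 -131.2   56.2]
blue 357 [ 559.6 -185.9   56.3]
blue 326 [ 561.6 -238.2   56.2]
maxf 1.9 last [0.2 0.2 0.4]
81 81.3 [ 0.6  0.1 -0.2]
80 80.3 [-0.7  0.7  4.9]
79.5 80.2 [-2.   1.2 10.2]
79 80.0 [-4.2  2.4 16.5]
78.5 80.0 [-4.5  2.4 23.1]
t 68.3917
```

View pics/d1s.png

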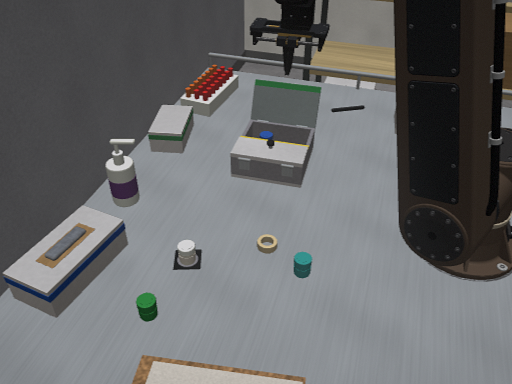

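Caps are within 2 mm of the spot centres, and the rebated door lies shut at d1s (268,152). I'll check its flatness by depth, then shut the flanged door.

```bash
cat >> door.py <<'E'
def flat(lo,hi,names=('scene','side')):
    for n in names:
        p,d,K,T=shot(n);P=cloud(d,K,T)
        L=(P[...,:2]-C)@R
        m=(np.abs(L[...,0])>25)&(np.abs(L[...,0])<90)&(L[...,1]>lo)&(L[...,1]<hi)&(P[...,2]<200)
        if m.sum()<20: print(n,'few');continue
        A=np.polyfit(L[m][:,1],P[m][:,2],1);print(n,m.sum(),'slope',round(A[0],4),'z',np.round(np.percentile(P[m][:,2],[5,50,95]),1))
E
python3 - <<'E'
from door import *
flat(22,98)
shut(2.12,95,[(121,12)],-1,-35)
env.move_straight([525,-240,330],down(YAW),velocity=250)
flat(22,98);flat(-98,-5)
shot('side','d2s');shot('scene','d2')
field('w7')
E
```

```text
scene 816 slope -0.0006 z [75.9 79.  82.4]
side 717 slope -0.02 z [77.2 79.9 82.5]
maxf 1.7 last [0.9 0.3 0.6]
81 81.2 [-0.1  0.2  0.3]
80 80.3 [-1.   0.2  3.4]
79.5 80.1 [-2.3  1.2  9.6]
79 80.1 [-2.7  2.  14.8]
78.5 80.0 [-5.2  2.6 20.9]
78 79.9 [-7.   3.6 25.8]
t 78.725
scene 814 slope 0.0012 z [75.9 79.2 82.5]
side 722 slope -0.0311 z [77.  79.9 82.3]
scene 894 slope -0.0013 z [75.9 79.  82.2]
side 730 slope 0.0042 z [77.  79.8 82.4]
white [293. 143.] 425 [607.6 255.9  46. ] [607.5 255.8  46.3]
```

View pics/d2s.png

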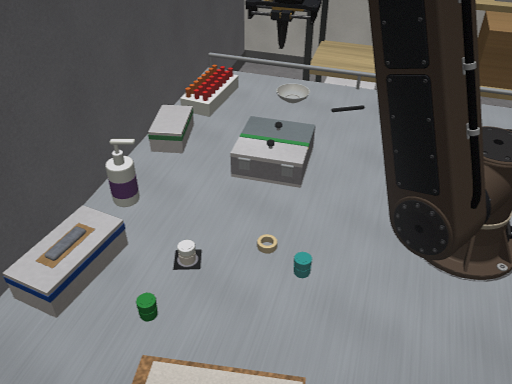

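View pics/w7.png

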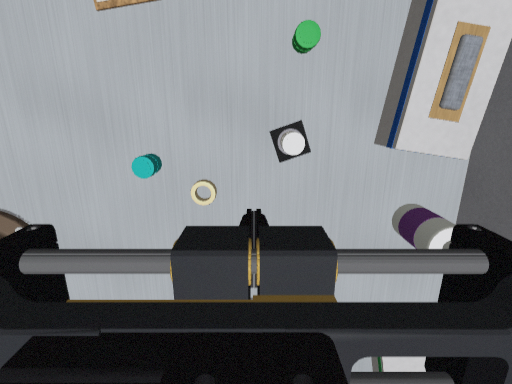

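Both doors look flat and the spare is 1 mm off its mark. The side view's slope of -0.031 disagrees with the scene view, so I'll do one more wrist check before handing in.

Run:
```python
from door import *
env.goto([525,-240,330],down(YAW))
for lo,hi in [(25,85),(-85,-25),(0,15)]: flat(lo,hi,('wrist','side'))
print(env.sense()['time_s'])
env.close_job()
```

```text
wrist 3719 slope -0.0001 z [78.7 80.1 81.4]
side 566 slope 0.0002 z [77.4 79.7 82.2]
wrist 3010 slope 0.0002 z [78.9 80.2 81.5]
side 479 slope 0.0002 z [77.  79.8 82.7]
wrist 838 slope 0.0038 z [78.8 80.1 81.5]
side 135 slope -0.038 z [77.1 79.6 81.8]
83.1833
the job is handed in; nothing more can be done
```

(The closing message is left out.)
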